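# Lay out the serving pots at the burger stall

### The job

Get the stall's counter ready: take the three nested steel pots apart and stand each one upright, flat on the floor of the round wooden stand whose recess is its own size (narrow pot in the smallest, wide pot in the largest), and stand the square sachet box flat in the recess of the square stand. Leave the pepper mill and the mustard jar standing where they are.

Things in the scene. Friction and masses are not known exactly. Their poses are not given: they have to be found in the camera images.
- skewer_pot_mid (a point): Empty open-topped round steel pot, 34 mm outside diameter, 122 mm high, wall and base 3 mm thick: the narrow, tall one (skewer pot). At the start it stands loosely inside the fork pot, its rim 40 mm above the fork pot's rim and 128 mm above the counter. The point is on its axis, half-way up (61 mm above its underside); z is its axis, pointing up to the mouth.
- fork_pot_mid (a point): Empty open-topped round steel pot, 48 mm outside diameter, 85 mm high, wall and base 3 mm thick: the middle one (fork pot). At the start it stands loosely inside the dip pot, its rim 40 mm above the dip pot's rim and 88 mm above the counter, with the skewer pot inside it. The point is on its axis, half-way up (42.5 mm above its underside); z is its axis, pointing up to the mouth.
- dip_pot_mid (a point): Empty open-topped round steel pot, 64 mm outside diameter, 48 mm high, wall and base 3 mm thick: the wide, low one (dip pot). At the start it stands on the counter with the other two nested in it. The point is on its axis, half-way up (24 mm above its underside); z is its axis, pointing up to the mouth.
- sachet_box_mid (a point): Open-topped square steel box, 52 x 52 mm outside and 62 mm high, wall 3 mm, with paper sachets (fixed in it) below its rim; it stands on the counter. The point is on its axis, half-way up (31 mm above its underside); x and y are square to its sides, z up.
- skewer_stand: Fixed round dark wooden stand, 70 mm across and 12 mm high, with a round cork-floored recess 50 mm across whose floor is 6 mm above the stand's underside (rim 10 mm wide, 6 mm above that floor). The smallest round one, for the skewer pot. Origin: centre of the underside, on the counter; z up; its yaw means nothing.
- fork_stand: Fixed round dark wooden stand, 84 mm across and 12 mm high, with a round cork-floored recess 64 mm across whose floor is 6 mm above the stand's underside (rim 10 mm wide, 6 mm above that floor). The middle round one, for the fork pot. Origin: centre of the underside, on the counter; z up; its yaw means nothing.
- dip_stand: Fixed round dark wooden stand, 100 mm across and 12 mm high, with a round cork-floored recess 80 mm across whose floor is 6 mm above the stand's underside (rim 10 mm wide, 6 mm above that floor). The largest round one, for the dip pot. Origin: centre of the underside, on the counter; z up; its yaw means nothing.
- box_stand: Fixed square dark wooden stand, 88 x 88 mm and 12 mm high, with a square cork-floored recess 68 x 68 mm whose floor is 6 mm above the stand's underside (rim 10 mm wide, 6 mm above that floor), for the sachet box. Origin: centre of the underside, on the counter; x and y are square to its sides, z up.
- pepper_mill: Turned wooden pepper mill, 38 mm across, 78 mm high, loose; a bystander. Origin: centre of its underside.
- mustard_jar: Small amber glass jar with a steel cap, 42 mm across, 70 mm high, loose; a bystander. Origin: centre of its underside.
Mind the look-alikes: they are no part of the job. What is shaped like the part that bears sachet_box_mid but blue is not meant.

How it is judged:
At the end, for the whole second after the job is handed in: Each of the four stands upright (within 0.1 rad) and at rest on the floor of its own stand's recess (height within 3 mm, axis within 12 mm of the stand's centre, which the rim limits to about 8 mm); pepper mill and mustard jar are within 40 mm of where they began (horizontal distance between dip_pot_mid and dip_stand below 0.012 m and z of dip_pot_mid in the frame of dip_stand between 0.027 and 0.033 m and angle between each of dip_pot_mid, fork_pot_mid, skewer_pot_mid, sachet_box_mid's own z axis and vertical below 0.1 rad and linear speed of each of dip_pot, fork_pot, skewer_pot, sachet_box below 0.02 m/s and horizontal distance between fork_pot_mid and fork_stand below 0.012 m and z of fork_pot_mid in the frame of fork_stand between 0.0455 and 0.0515 m and horizontal distance between skewer_pot_mid and skewer_stand below 0.012 m and z of skewer_pot_mid in the frame of skewer_stand between 0.064 and 0.07 m and horizontal distance between sachet_box_mid and box_stand below 0.012 m and z of sachet_box_mid in the frame of box_stand between 0.034 and 0.04 m and distance of each of pepper_mill, mustard_jar from where it was at the start of the episode below 0.04 m); the robot touches nothing.
It fails at once if the pepper mill is knocked over or pushed away (tilted over 0.5 rad or moved over 40 mm) (angle between pepper_mill's own z axis and vertical above 0.5 rad or distance of pepper_mill from where it was at the start of the episode above 0.04 m).
It fails at once if the mustard jar is knocked over or pushed away (tilted over 0.5 rad or moved over 40 mm) (angle between mustard_jar's own z axis and vertical above 0.5 rad or distance of mustard_jar from where it was at the start of the episode above 0.04 m).
It also fails if it takes over 128 s, if anything falls off the work surface, if the arm or the gripper's body presses on something with over 40 N, if the wrist force passes 120 N, or if a joint passes its speed limit or range.

### The arm

A 7-joint arm with a two-finger parallel gripper is mounted at the origin on the work surface. World frame = base frame: x ahead of the robot, y to its left, z up, the work surface at z = 0. Lengths are in m, angles in rad, forces in N, time in s.
With the tool pointing down it reaches from about 0.35 to 0.775 m from the base axis. Payload 3.1 kg.
Tool frame: the origin (TCP) lies between the finger pads; the fingertips stand 14 mm ahead of it and the grasp point (between the pads) lies 5 mm behind it; z points along the fingers, y is the line along which they close (so a half turn about z gives the same grasp; the last joint's range is limited). The gripper opens to 85 mm and grips with 20 to 120 N. Pads are 22 mm wide; open, the fingers measure 114 mm over their backs; the gripper's body (76 mm by 85 mm) begins 54 mm behind the grasp point. The pads swing forward as they close: fully open they stand 13 mm farther back than shut.
Start: joints at [-1.213, 0.311, 0.014, 1.512, -0.004, 1.319, -0.027], TCP at [0.214, 0.507, 0.245] pointing down, gripper open.
Joint ranges: [-2.7, 2.7], [-0.3, 1.91], [-1.27, 1.3], [0.12, 2.57], [-1.44, 4.58], [0.2, 2.03], [-3.05, 3.05]. Speed limits (rad/s): [2.79, 2.79, 3.14, 3.14, 3.14, 3.14, 3.14].

### API

Orientations are given as a unit quaternion [w, x, y, z].
In Python, from bench import state, snapshot, camera_model, hand_in gives the robot as it stands.
- The arm moves only by the shell command python3 -m inch 'ROWS' [FORCE]. ROWS is JSON, a list that holds one entry, the list of rows, each a list of 5 numbers: the shift along the tool's x, y, z in units of 0.12 m (1.0 is 0.12 m), then the turn about the tool's z in units of 0.5 rad (1.0 is 0.5 rad), then the closure, from -1 (fully open) to 1 (shut). A call has 1 to 5 rows; each row is the pose to reach, as a shift and turn from the pose commanded when the call began, along the tool's axes at that moment; what a row does not reach only later rows make up. A row lasts 1/10 s, in which the tool goes at most 50 mm and 8.59 degrees, less where a joint would pass 70% of its speed; a pose out of reach is approached as far as the arm can. A call with a number of a shift or a turn outside -1 to 1 is refused whole. A call with a gripper value outside its range is refused whole. The fingers move at their own pace and stop on an object; FORCE is the grip in N (left out, the last holds). Time passes only in rows, so rows that repeat a pose let the fingers close. It gives the time, the measured TCP pose, the force, the opening and the grip force at its end, in the units of the state.
- state(): the state, without advancing time (a new reading comes with each control period).
- snapshot(name): name is "scene" or "top" or "wrist"; returns the picture (384x512x3 uint8, red, green, blue); there is no depth.
- camera_model(name): a dict with "camera_matrix" (3x3 intrinsics, pixels), "extrinsics" (4x4, takes a point from camera to world coordinates). Camera axes: x right, y down, z forward; pixel columns grow to the right and rows downward; lengths in m; the calibration is good to about 2 mm. A picture is of the moment at which its call begins: read the wrist's pose just before it. camera_model takes no time and is no camera call; for the wrist camera it gives the pose at the moment of the call.
- hand_in(): hands the job in; it is judged then, once.
The state is a dict: "time": time; "joint_pos": joint angles; "qd": joint speeds; "tau": joint torques, N m; "ee_pos": TCP position; "tcp_rot": TCP orientation; "wrist_force": force on the tool from outside, world axes, zero at the start; "ft_torque": the same for the moment, N m; "finger_gap": opening from 0.0 (shut) to 1.0 (fully open); "grasp_force": force on a finger pad.
Only numpy, scipy, OpenCV 4.12 (cv2) and the standard library are available. Lean on these libraries where they do the work, as an engineer would, in place of code of your own. Each camera call takes 0.05 s, during which the arm holds its last target. There are 200 camera calls.

## Working session

There is one attempt and no reset: what is moved stays moved. The work goes in short steps, Python scripts to look and compute and a shell command to move; the robot and the scene stay as the last step left them, time stands still between calls to the robot, and variables do not carry over. Pictures are saved under pics/ and viewed, at most 19 in all, crops included, and the job is handed in when it is done.

```bash
mkdir -p pics; ls; python3 - <<'E'
from bench import *
import cv2,numpy as np
s=state();print(s)
for n in ["top","scene"]:
    m=camera_model(n);print(n,np.round(m["camera_matrix"],1).tolist(),np.round(m["extrinsics"],4).tolist())
    cv2.imwrite(f"pics/{n}0.png",snapshot(n)[:,:,::-1])
E
```

```text
pics
{'time': 0.0, 'joint_pos': array([-1.2127032 ,  0.31174542,  0.01400111,  1.51308396, -0.00440756,
        1.31916166, -0.0271986 ]), 'qd': array([ 0.00026028, -0.00127245, -0.00177888,  0.00114326,  0.00042354,
       -0.00049253,  0.00151113]), 'tau': array([-1.00177986e-04, -3.79924142e+01,  1.45722753e-01, -2.30587023e+01,
        1.22152313e-02,  1.35773342e-02, -2.40580846e-05]), 'ee_pos': array([0.21379438, 0.50599099, 0.24419933]), 'tcp_rot': array([-1.89498273e-04,  1.98534738e-01,  9.80093137e-01, -1.16850679e-03]), 'wrist_force': array([-0.28245374,  0.22013412, -0.22137863]), 'ft_torque': array([ 0.02540331,  0.02376297, -0.05950578]), 'grasp_force': 0.0, 'finger_gap': 1.0028825724938397}
top [[428.9, 0.0, 261.0], [0.0, 428.9, 191.9], [0.0, 0.0, 1.0]] [[0.0242, -0.9951, 0.0957, 0.4666], [-0.9997, -0.0237, 0.0063, 0.0067], [-0.004, -0.0959, -0.9954, 1.0265], [0.0, 0.0, 0.0, 1.0]]
scene [[385.9, 0.0, 251.5], [0.0, 385.9, 191.3], [0.0, 0.0, 1.0]] [[0.559, 0.4971, -0.6636, 1.1659], [0.8291, -0.3358, 0.4469, -0.4124], [-0.0006, -0.8001, -0.5999, 0.613], [0.0, 0.0, 0.0, 1.0]]
```

View pics/top0.png

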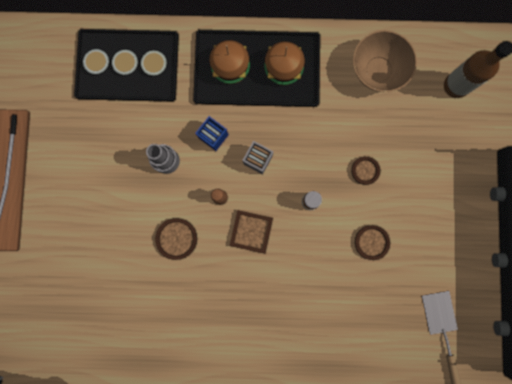

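View pics/scene0.png

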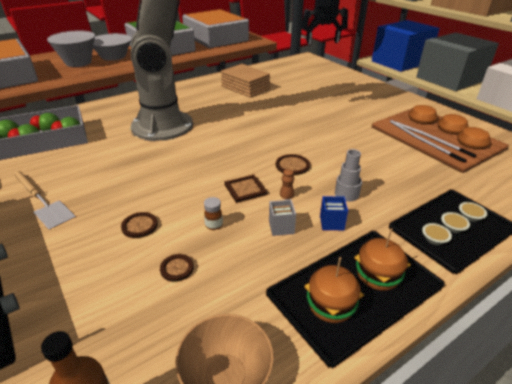

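The top view shows the nested pots at (160,157) and the round stands at (176,238), (372,242) and (365,170), largest to smallest. The square stand is at (251,231), the mill at (219,196) and the jar at (312,201). There are two candidates for the box: grey steel at (257,157) and blue at (212,133). The grey one fits, because the blue one is the excluded look-alike. I'll measure and confirm with an enlarged crop.

```bash
cat > h.py <<'E'
from bench import *
import cv2,numpy as np
from scipy.spatial.transform import Rotation as R
def ray(m,uv,z):
    K,E=m["camera_matrix"],m["extrinsics"]
    d=E[:3,:3]@np.linalg.solve(K,[uv[0],uv[1],1.]);o=E[:3,3]
    return o+d*(z-o[2])/d[2]
def proj(m,p):
    K,E=m["camera_matrix"],m["extrinsics"]
    c=K@(E[:3,:3].T@(np.asarray(p)-E[:3,3]));return c[:2]/c[2]
def pose():
    s=state();q=s["tcp_rot"];return s["ee_pos"],R.from_quat([q[1],q[2],q[3],q[0]]).as_matrix()
def goto(p,a=None):
    """rows units for shift to world p, and turn so tool y axis lies along world angle a (mod pi)"""
    t,r=pose();d=r.T@(np.asarray(p)-t)
    ya=np.arctan2(r[1,1],r[0,1]);turn=0
    if a is not None: turn=-((a-ya+np.pi/2)%np.pi-np.pi/2)
    print("tcp",t.round(4),"yang",round(ya,3),"shift units",(d/.12).round(3),"turn units",round(turn/.5,3),"j7",state()["joint_pos"][6].round(2))
E
python3 - <<'E'
from h import *
m=camera_model("top");im=cv2.imread("pics/top0.png")
hsv=cv2.cvtColor(im,cv2.COLOR_BGR2HSV)
dark=(hsv[:,:,2]<85).astype(np.uint8)
for name,(u,v),z in [("dip",(176,238),.012),("box",(251,231),.012),("skew",(365,170),.012),("fork",(372,242),.012)]:
    k=np.zeros_like(dark);k[v-24:v+25,u-24:u+25]=dark[v-24:v+25,u-24:u+25]
    c=max(cv2.findContours(k,0,1)[0],key=cv2.contourArea)
    P=np.array([ray(m,p[0],z)[:2] for p in c],np.float32)
    (x,y),(w,h),a=cv2.minAreaRect(P);e=cv2.minEnclosingCircle(P)
    print(name,"rect",np.round([x,y,w,h],4),a,"circ",np.round(e[0],4),round(e[1],4))
b=cv2.resize(im[105:265,120:400],None,fx=2.8,fy=2.8,interpolation=cv2.INTER_CUBIC)
cv2.imwrite("pics/crop0.png",b)
ims=cv2.imread("pics/scene0.png")
print("grey-sat box", )
low=((hsv[:,:,1]<70)&(hsv[:,:,2]>60)).astype(np.uint8)
for c in cv2.findContours(low[105:265,120:400],0,1)[0]:
    if cv2.contourArea(c)>40: print(cv2.boundingRect(c+np.array([120,105])),cv2.contourArea(c), cv2.minAreaRect(c+np.array([120,105])))
E
```

```text
dip rect [0.4507 0.2129 0.0936 0.0992] 1.398024320602417 circ [0.4486 0.2124] 0.0503
box rect [0.4702 0.0357 0.0866 0.0848] 79.11824035644531 circ [0.4704 0.0362] 0.0582
skew rect [ 0.6216 -0.2337  0.0653  0.0668] 0.23339791595935822 circ [ 0.6212 -0.2329] 0.0355
fork rect [ 0.4524 -0.249   0.0795  0.0821] 0.1950412541627884 circ [ 0.4527 -0.2487] 0.0423
grey-sat box
(304, 191, 18, 19) 238.0 ((312.5, 200.0), (18.0, 17.0), 90.0)
(146, 144, 34, 30) 730.5 ((162.5, 158.5), (29.0, 33.0), 90.0)
(242, 141, 32, 33) 552.5 ((257.6176452636719, 156.4705810546875), (25.210290908813477, 24.867294311523438), 30.963754653930664)
(201, 129, 15, 12) 44.5 ((208.1884765625, 134.75770568847656), (17.190336227416992, 3.595937728881836), 37.87498474121094)
(205, 124, 15, 12) 47.5 ((212.48001098632812, 129.36000061035156), (17.200000762939453, 3.5999999046325684), 36.869895935058594)
```

View pics/crop0.png

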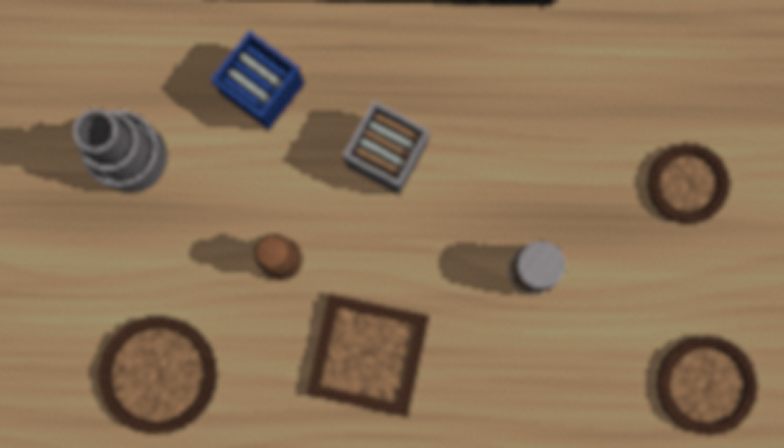

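The crop shows the grey steel sachet box (crop 387,143; image 258,156) clearly apart from the blue look-alike (crop 258,80; image 212,133). The skewer rim is at crop (100,131). Next I compute positions and the first move.

```bash
python3 - <<'E'
from h import *
m=camera_model("top")
c=lambda u,v:((u+.5)/2.8-.5+120,(v+.5)/2.8-.5+105)
sk=ray(m,c(100,131),.128);print("skewer",sk.round(4), "fork rim", ray(m,c(113,142),.088).round(4),"dip",ray(m,c(128,155),.048).round(4))
q=np.array([ray(m,c(*p),.062) for p in [(375,104),(429,131),(399,183),(345,156)]]);print("box",q.mean(0).round(4))
for i in range(4):
    d=q[(i+1)%4]-q[i];print(np.linalg.norm(d).round(4),np.arctan2(d[1],d[0])%(np.pi/2))
print("blue",ray(m,c(258,75),.062).round(3),"mill",ray(m,c(275,250),.078).round(3),"jar",ray(m,c(541,266),.07).round(3))
bs=[(330,294),(428,317),(408,416),(307,394)]
q=np.array([ray(m,c(*p),.012) for p in bs]);print("boxstand",q.mean(0).round(4))
for i in range(4):
    d=q[(i+1)%4]-q[i];print(np.linalg.norm(d).round(4),np.arctan2(d[1],d[0])%(np.pi/2))
print("proj skewer rim in scene",proj(camera_model("scene"),sk))
goto([sk[0],sk[1],.25])
E
```

```text
skewer [0.6341 0.239  0.128 ] fork rim [0.633  0.2386 0.088 ] dip [0.6295 0.2356 0.048 ]
box [0.6417 0.0219 0.062 ]
0.0494 1.1245957850554582
0.0492 1.0754679603824795
0.0492 1.1269597318247047
0.0493 1.0795653614583998
blue [0.696 0.129 0.062] mill [0.551 0.108 0.078] jar [ 0.544 -0.104  0.07 ]
boxstand [0.4701 0.034  0.012 ]
0.0851 1.36441818081717
0.0845 1.3929360808043385
0.0867 1.3824972066451704
0.086 1.3739670628339915
proj skewer rim in scene [351.90302072 152.05366383]
tcp [0.2138 0.5061 0.2443] yang 1.171 shift units [-4.093 -0.687 -0.046] turn units 0.0 j7 -0.03
```

```bash
for i in 1 2 3 4; do :; done
python3 -m inch '[[[-0.34,-0.06,0,0,-1],[-0.68,-0.12,0,0,-1],[-1,-0.17,0,0,-1]]]'
python3 -m inch '[[[-0.34,-0.06,0,0,-1],[-0.68,-0.12,0,0,-1],[-1,-0.17,0,0,-1]]]'
python3 -m inch '[[[-0.34,-0.06,0,0,-1],[-0.68,-0.12,0,0,-1],[-1,-0.17,0,0,-1]]]'
python3 -m inch '[[[-0.34,-0.06,0,0,-1],[-0.68,-0.12,0,0,-1],[-1,-0.17,0,0,-1],[-1.0,-0.17,0,0,-1],[-1.0,-0.17,0,0,-1]]]'
python3 - <<'E'
from h import *
goto([.6341,.239,.25])
m=camera_model("wrist");cv2.imwrite("pics/w1.png",snapshot("wrist")[:,:,::-1])
print(m["camera_matrix"].round(1).tolist(),m["extrinsics"].round(4).tolist())
for p in [[.634,.239,.128],[.642,.022,.062],[.45,.212,.012]]: print(proj(m,p).round(1))
E
```

```text
time: 0.4
ee_pos: [0.3177, 0.4398, 0.2447]
tcp_rot: [0.0, 0.198, 0.98, -0.001]
wrist_force: [0.6, 0.4, 0.1]
finger_gap: 0.993
grasp_force: 0.0
time: 0.7
ee_pos: [0.4205, 0.374, 0.2448]
tcp_rot: [-0.0, 0.199, 0.98, -0.001]
wrist_force: [0.8, 0.8, -0.1]
finger_gap: 1.0
grasp_force: 0.0
time: 1.0
ee_pos: [0.5231, 0.3085, 0.2447]
tcp_rot: [-0.0, 0.199, 0.98, -0.001]
wrist_force: [1.5, 0.7, 0.6]
finger_gap: 1.004
grasp_force: 0.0
time: 1.5
ee_pos: [0.6247, 0.2434, 0.2439]
tcp_rot: [-0.001, 0.2, 0.98, -0.001]
wrist_force: [-0.3, 1.6, -0.5]
finger_gap: 1.005
grasp_force: 0.0
tcp [0.6247 0.2434 0.2439] yang 1.169 shift units [-0.086 -0.003 -0.051] turn units 0.0 j7 0.85
[[337.0, 0.0, 253.0], [0.0, 337.0, 187.5], [0.0, 0.0, 1.0]] [[0.3922, 0.8894, 0.235, 0.5646], [0.9199, -0.3787, -0.1018, 0.2702], [-0.0016, 0.2561, -0.9666, 0.3728], [0.0, 0.0, 0.0, 1.0]]
[251.6 201.8]
[ 59.5 269.1]
[152.4  10.4]
```

View pics/w1.png

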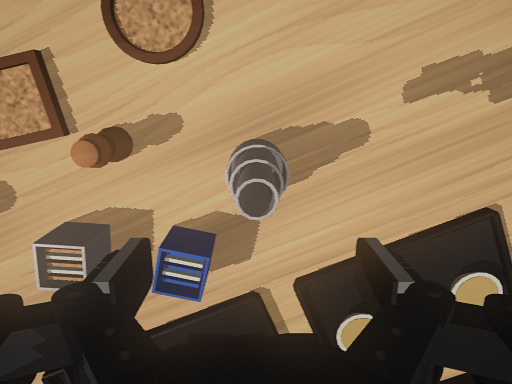

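The wrist view shows the skewer rim at about (257,199), with the fork and dip rims just behind it, the grey box at lower left (70,265) and the blue one beside it (185,265). I'll fit the rim ellipse.

```bash
python3 - <<'E'
from h import *
m=camera_model("wrist")
print("skewer",ray(m,(257,199),.128).round(4),"fork",ray(m,(257,177.5),.088).round(4),"dip",ray(m,(257,170),.048).round(4))
p=ray(m,(257,199),.128)
goto([p[0],p[1],.16]);goto([p[0],p[1],.112])
E
```

```text
skewer [0.6327 0.2457 0.128 ] fork [0.626 0.249 0.088] dip [0.6278 0.2487 0.048 ]
tcp [0.6237 0.2453 0.2444] yang 1.171 shift units [-0.069  0.032  0.703] turn units 0.0 j7 0.85
tcp [0.6237 0.2453 0.2444] yang 1.171 shift units [-0.07   0.032  1.103] turn units 0.0 j7 0.85
```

```bash
python3 -m inch '[[[-0.07,0.01,0.3,0,-1],[-0.07,0.01,0.6,0,-1],[-0.07,0.01,0.9,0,-1],[-0.07,0.01,0.98,0,-1],[-0.07,0.01,0.98,0,-1]]]'
python3 -m inch '[[[0,0,0.1,0,-0.3],[0,0,0.1,0,0.3],[0,0,0.1,0,1],[0,0,0.1,0,1],[0,0,0.1,0,1]]]' 35
python3 -m inch '[[[0,0,0,0,1],[0,0,0,0,1],[0,0,0,0,1],[0,0,0,0,1],[0,0,0,0,1]]]' 35
python3 -m inch '[[[0,0,-0.15,0,1],[0,0,-0.3,0,1],[0,0,-0.5,0,1],[0,0,-0.75,0,1],[0,0,-1,0,1]]]'
python3 - <<'E'
from h import *
goto([.6214,-.2332,.112])
cv2.imwrite("pics/s1.png",cv2.resize(snapshot("scene")[60:220,240:440,::-1],None,fx=3,fy=3))
E
```

```text
time: 2.05
ee_pos: [0.6303, 0.2439, 0.1261]
tcp_rot: [-0.002, 0.197, 0.98, -0.001]
wrist_force: [-0.5, -0.1, 0.8]
finger_gap: 1.003
grasp_force: 0.0
time: 2.55
ee_pos: [0.6336, 0.2427, 0.1172]
tcp_rot: [0.001, 0.199, 0.98, 0.001]
wrist_force: [-0.3, -0.5, 2.9]
finger_gap: 0.375
grasp_force: 35.0
time: 3.05
ee_pos: [0.6336, 0.2427, 0.1172]
tcp_rot: [0.001, 0.199, 0.98, 0.001]
wrist_force: [0.1, -0.7, 5.0]
finger_gap: 0.375
grasp_force: 35.3
time: 3.55
ee_pos: [0.6318, 0.2424, 0.2354]
tcp_rot: [-0.001, 0.199, 0.98, -0.001]
wrist_force: [1.1, 0.7, -0.2]
finger_gap: 0.374
grasp_force: 34.9
tcp [0.6318 0.2424 0.2354] yang 1.171 shift units [-1.464 -3.683  1.032] turn units 0.0 j7 0.86
```

View pics/s1.png

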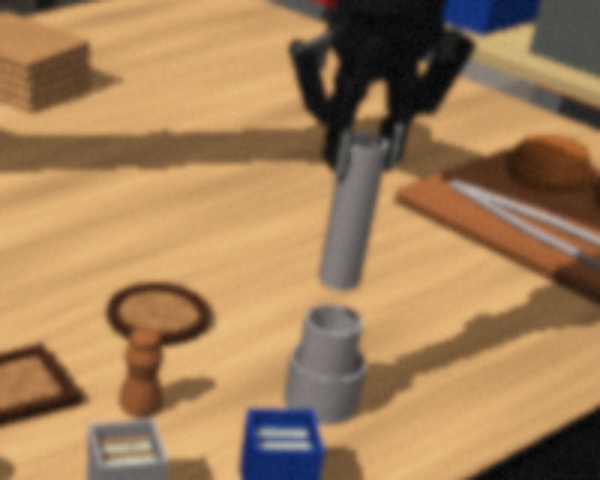

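The skewer pot is out and the other two still stand nested (crop 335,360). The pot may be leaning in the grip, so I'll compare its image line with a true vertical.

```bash
python3 - <<'E'
from h import *
m=camera_model("scene")
for z in (.246,.13,.124):print(z,((proj(m,[.632,.242,z])-[240,60])*3).round(0))
E
python3 -m inch '[[[-0.15,-0.37,0,0,1],[-0.3,-0.74,0,0,1],[-0.4,-1,0,0,1]]]'
python3 -m inch '[[[-0.15,-0.37,0,0,1],[-0.3,-0.74,0,0,1],[-0.4,-1,0,0,1]]]'
python3 -m inch '[[[-0.15,-0.37,0,0,1],[-0.3,-0.74,0,0,1],[-0.4,-1,0,0,1]]]'
python3 -m inch '[[[-0.13,-0.34,0,0,1],[-0.26,-0.68,0,0,1],[-0.26,-0.68,0,0,1],[-0.26,-0.68,0,0,1],[-0.26,-0.68,0,0,1]]]'
python3 - <<'E'
from h import *
goto([.6214,-.2332,.118])
for n in("wrist","top"): cv2.imwrite(f"pics/{n}2.png",snapshot(n)[:,:,::-1])
m=camera_model("wrist")
for r in (.025,.035): print([proj(m,[.6214+r*np.cos(a),-.2332+r*np.sin(a),.012]).round(0).tolist() for a in (0,1.57,3.14,4.71)])
E
```

```text
0.246 [361. 138.]
0.13 [337. 272.]
0.124 [336. 278.]
time: 3.9
ee_pos: [0.6298, 0.1085, 0.2348]
tcp_rot: [-0.0, 0.2, 0.98, -0.002]
wrist_force: [0.2, -0.5, -1.8]
finger_gap: 0.371
grasp_force: 35.0
time: 4.2
ee_pos: [0.6267, -0.021, 0.2348]
tcp_rot: [-0.001, 0.201, 0.98, -0.002]
wrist_force: [0.3, -0.3, -0.4]
finger_gap: 0.377
grasp_force: 35.0
time: 4.5
ee_pos: [0.6238, -0.1499, 0.2347]
tcp_rot: [-0.001, 0.201, 0.98, -0.001]
wrist_force: [-0.6, -0.8, -0.5]
finger_gap: 0.374
grasp_force: 35.0
time: 5.0
ee_pos: [0.6225, -0.2305, 0.2348]
tcp_rot: [-0.001, 0.198, 0.98, 0.001]
wrist_force: [0.2, 0.7, -0.1]
finger_gap: 0.372
grasp_force: 35.1
tcp [ 0.6225 -0.2305  0.2348] yang 1.173 shift units [-0.002 -0.026  0.973] turn units 0.0 j7 1.62
[[257.0, 183.0], [270.0, 153.0], [239.0, 140.0], [227.0, 171.0]]
[[261.0, 192.0], [279.0, 150.0], [235.0, 132.0], [218.0, 175.0]]
```

View pics/wrist2.png

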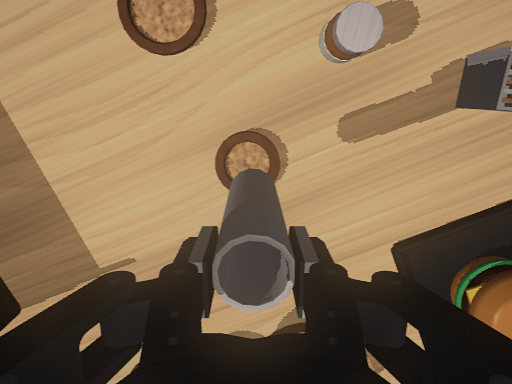

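The pot hangs upright: its line matches the projected vertical. The stand ring, centred at (248,161), agrees with my estimate. Next I check the pot's offset in the tool and lower it.

```bash
python3 - <<'E'
from h import *
m=camera_model("wrist")
p=ray(m,(253.5,272),.2456);t,r=pose();print("rim",p.round(4),"in tool",(r.T@(p-t)).round(4),"stand",ray(m,(248,161),.012).round(4))
E
python3 -m inch '[[[0,-0.02,0.35,0,1],[0,-0.02,0.7,0,1],[0,-0.02,0.88,0,1],[0,-0.02,0.88,0,1],[0,-0.02,0.88,0,1]]]'
python3 - <<'E'
from h import *
goto([.6214,-.2332,.118])
E
```

```text
rim [ 0.6229 -0.2288  0.2456] in tool [ 0.0004  0.0011 -0.0103] stand [ 0.62   -0.2331  0.012 ]
time: 5.6
ee_pos: [0.622, -0.2335, 0.1307]
tcp_rot: [0.0, 0.198, 0.98, 0.0]
wrist_force: [0.3, -0.5, 0.4]
finger_gap: 0.375
grasp_force: 35.1
tcp [ 0.622  -0.2335  0.1307] yang 1.173 shift units [0.006 0.    0.106] turn units 0.0 j7 1.64
```

```bash
python3 -m inch '[[[0.01,0,0.05,0,1],[0.01,0,0.09,0,1],[0.01,0,0.11,0,1],[0.01,0,0.11,0,1],[0.01,0,0.11,0,1]]]'
python3 -m inch '[[[0,0,0,0,0],[0,0,0,0,-0.5],[0,0,0,0,-0.6],[0,0,0,0,-0.6]]]'
python3 -m inch '[[[0,0,-0.2,0,-0.6],[0,0,-0.5,0,-0.6],[0,0,-0.9,0,-1],[0,0,-1,0,-1]]]'
python3 - <<'E'
from h import *
cv2.imwrite("pics/s3.png",cv2.resize(snapshot("scene")[180:300,120:280,::-1],None,fx=3,fy=3))
goto([.630,.242,.25])
E
```

```text
time: 6.1
ee_pos: [0.6203, -0.2343, 0.1173]
tcp_rot: [0.0, 0.199, 0.98, -0.0]
wrist_force: [-0.3, -0.8, -0.4]
finger_gap: 0.371
grasp_force: 35.1
time: 6.5
ee_pos: [0.6202, -0.2342, 0.117]
tcp_rot: [0.0, 0.199, 0.98, -0.0]
wrist_force: [-0.5, 0.1, 0.1]
finger_gap: 0.8
grasp_force: 0.0
time: 6.9
ee_pos: [0.6228, -0.2356, 0.2438]
tcp_rot: [0.006, 0.198, 0.98, -0.001]
wrist_force: [0.6, -0.2, 0.8]
finger_gap: 1.003
grasp_force: 0.0
tcp [ 0.6228 -0.2357  0.2437] yang 1.171 shift units [ 1.493  3.69  -0.069] turn units 0.0 j7 1.62
```

View pics/s3.png

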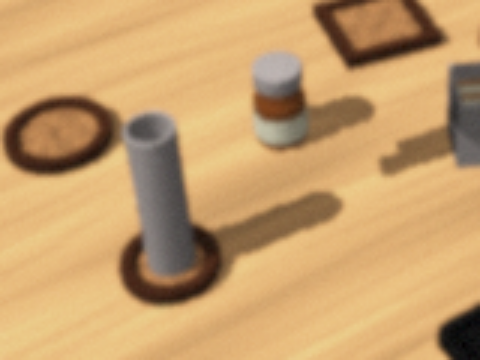

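The skewer pot stands in its recess at crop (170,260). Next is the fork pot.

```bash
python3 -m inch '[[[0.15,0.37,0,0,-1],[0.3,0.74,0,0,-1],[0.4,1,0,0,-1]]]'
python3 -m inch '[[[0.15,0.37,0,0,-1],[0.3,0.74,0,0,-1],[0.4,1,0,0,-1]]]'
python3 -m inch '[[[0.15,0.37,0,0,-1],[0.3,0.74,0,0,-1],[0.4,1,0,0,-1]]]'
python3 -m inch '[[[0.13,0.34,0,0,-1],[0.24,0.65,0,0,-1],[0.24,0.65,0,0,-1],[0.24,0.65,0,0,-1],[0.24,0.65,0,0,-1]]]'
python3 -m inch '[[[0,0,0,0,-1],[0,0,0,0,-1]]]'
python3 - <<'E'
from h import *
m=camera_model("wrist");im=snapshot("wrist")[:,:,::-1];goto([.630,.242,.25])
b=cv2.resize(im[100:300,150:350],None,fx=3,fy=3,interpolation=cv2.INTER_CUBIC);cv2.imwrite("pics/w4.png",b)
np.savez("w4.npz",K=m["camera_matrix"],E=m["extrinsics"])
E
```

```text
time: 7.25
ee_pos: [0.6221, -0.1002, 0.2353]
tcp_rot: [-0.001, 0.197, 0.98, 0.002]
wrist_force: [0.4, 0.9, -0.3]
finger_gap: 1.001
grasp_force: 0.0
time: 7.55
ee_pos: [0.624, 0.0295, 0.2352]
tcp_rot: [-0.002, 0.196, 0.981, 0.001]
wrist_force: [0.7, 0.4, 1.0]
finger_gap: 1.0
grasp_force: 0.0
time: 7.85
ee_pos: [0.626, 0.1585, 0.2351]
tcp_rot: [-0.002, 0.196, 0.981, 0.001]
wrist_force: [-0.3, 0.0, -0.0]
finger_gap: 1.003
grasp_force: 0.0
time: 8.35
ee_pos: [0.6315, 0.2344, 0.2359]
tcp_rot: [-0.0, 0.2, 0.98, -0.001]
wrist_force: [-0.2, 0.5, -0.3]
finger_gap: 0.999
grasp_force: 0.0
time: 8.55
ee_pos: [0.6318, 0.2346, 0.237]
tcp_rot: [0.0, 0.2, 0.98, -0.0]
wrist_force: [0.5, 0.7, 0.0]
finger_gap: 0.998
grasp_force: 0.0
tcp [0.6318 0.235  0.2371] yang 1.169 shift units [ 0.036  0.048 -0.108] turn units 0.0 j7 0.86
```

View pics/w4.png

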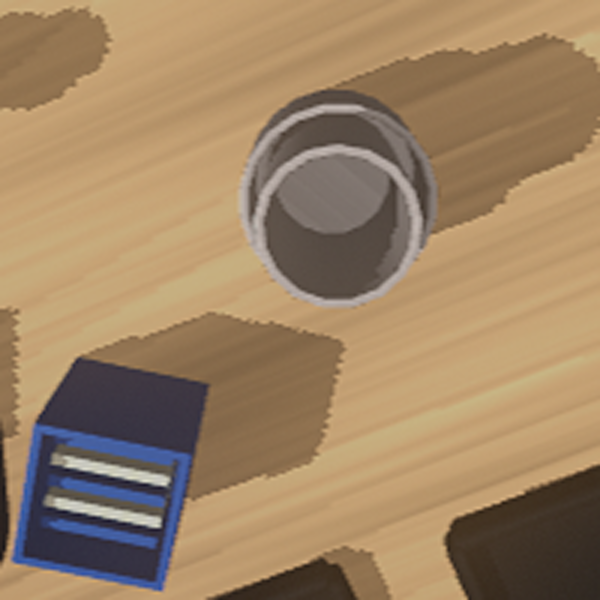

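The fork rim is at crop (338,226) and the dip rim is centred near crop (338,200).

```bash
python3 - <<'E'
from h import *
f=np.load("w4.npz");m={"camera_matrix":f["K"],"extrinsics":f["E"]}
p=ray(m,(262.4,175.1),.088);print(p.round(4),ray(m,(262.5,166.5),.048).round(4))
goto([*p[:2],.118]);goto([*p[:2],.073])
E
```

```text
[0.6327 0.2437 0.088 ] [0.6338 0.2445 0.048 ]
tcp [0.6318 0.235  0.2371] yang 1.169 shift units [0.021 0.07  0.992] turn units 0.0 j7 0.86
tcp [0.6318 0.235  0.2371] yang 1.169 shift units [0.022 0.07  1.367] turn units 0.0 j7 0.86
```

```bash
python3 -m inch '[[[0.02,0.07,0.3,0,-1],[0.02,0.07,0.6,0,-1],[0.02,0.07,0.9,0,-1],[0.02,0.07,0.99,0,-1],[0.02,0.07,0.99,0,-1]]]'
python3 -m inch '[[[0,0,0.2,0,-1],[0,0,0.37,0,-1],[0,0,0.38,0,0.3],[0,0,0.38,0,1],[0,0,0.38,0,1]]]' 35
python3 -m inch '[[[0,0,0,0,1],[0,0,0,0,1],[0,0,0,0,1],[0,0,0,0,1]]]' 35
python3 -m inch '[[[0,0,-0.15,0,1],[0,0,-0.3,0,1],[0,0,-0.5,0,1],[0,0,-0.75,0,1],[0,0,-1,0,1]]]'
python3 -m inch '[[[0,0,-0.25,0,1],[0,0,-0.25,0,1],[0,0,-0.25,0,1]]]'
python3 - <<'E'
from h import *
goto([.4524,-.2489,.20])
cv2.imwrite("pics/s5.png",cv2.resize(snapshot("scene")[60:220,240:440,::-1],None,fx=3,fy=3))
E
```

```text
time: 9.1
ee_pos: [0.6312, 0.2443, 0.1162]
tcp_rot: [-0.002, 0.199, 0.98, -0.001]
wrist_force: [0.5, 0.5, 0.6]
finger_gap: 0.997
grasp_force: 0.0
time: 9.6
ee_pos: [0.6343, 0.2452, 0.0755]
tcp_rot: [0.002, 0.199, 0.98, 0.001]
wrist_force: [-1.5, -0.8, 2.6]
finger_gap: 0.546
grasp_force: 35.5
time: 10.0
ee_pos: [0.6342, 0.2453, 0.0754]
tcp_rot: [0.002, 0.199, 0.98, 0.001]
wrist_force: [-1.1, -1.5, 6.7]
finger_gap: 0.547
grasp_force: 36.0
time: 10.5
ee_pos: [0.6322, 0.2454, 0.1935]
tcp_rot: [-0.0, 0.198, 0.98, 0.0]
wrist_force: [-0.2, 0.9, -0.8]
finger_gap: 0.542
grasp_force: 36.3
time: 10.8
ee_pos: [0.6328, 0.2455, 0.2234]
tcp_rot: [0.001, 0.198, 0.98, 0.001]
wrist_force: [-0.4, -0.0, -1.4]
finger_gap: 0.546
grasp_force: 36.2
tcp [0.6328 0.2455 0.2234] yang 1.171 shift units [-0.217 -4.38   0.188] turn units 0.0 j7 0.85
```

View pics/s5.png

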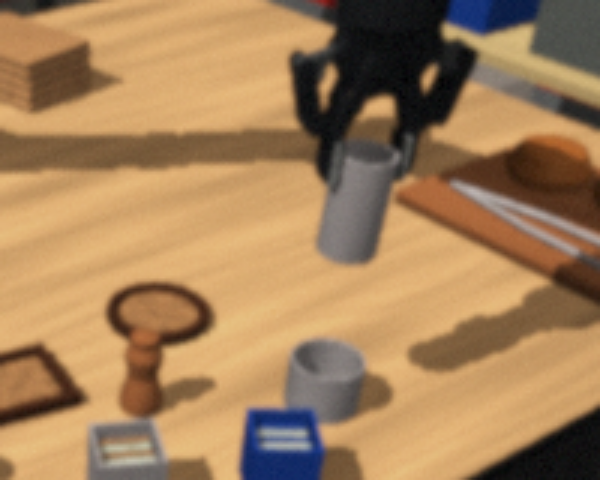

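The fork pot is lifted alone and the dip pot stays on the counter. I carry it across.

```bash
python3 -m inch '[[[-0.02,-0.35,0,0,1],[-0.04,-0.7,0,0,1],[-0.05,-1,0,0,1]]]'
python3 -m inch '[[[-0.02,-0.35,0,0,1],[-0.04,-0.7,0,0,1],[-0.05,-1,0,0,1]]]'
python3 -m inch '[[[-0.02,-0.35,0,0,1],[-0.04,-0.7,0,0,1],[-0.05,-1,0,0,1]]]'
python3 -m inch '[[[-0.02,-0.35,0,0,1],[-0.04,-0.7,0,0,1],[-0.05,-1,0,0,1]]]'
python3 -m inch '[[[-0.02,-0.35,0.2,0,1],[-0.02,-0.38,0.4,0,1],[-0.02,-0.38,0.6,0,1],[-0.02,-0.38,0.6,0,1],[-0.02,-0.38,0.6,0,1]]]'
python3 -m inch '[[[0,0,0,0,1],[0,0,0,0,1]]]'
python3 - <<'E'
from h import *
goto([.4524,-.2489,.0784])
m=camera_model("wrist");cv2.imwrite("pics/w6.png",snapshot("wrist")[:,:,::-1])
for r in (.032,.042): print([proj(m,[.4524+r*np.cos(a),-.2489+r*np.sin(a),.012]).round(0).tolist() for a in (0,1.57,3.14,4.71)])
E
```

```text
time: 11.15
ee_pos: [0.5895, 0.1297, 0.22]
tcp_rot: [-0.002, 0.199, 0.98, -0.002]
wrist_force: [0.7, 0.3, -0.6]
finger_gap: 0.547
grasp_force: 36.4
time: 11.45
ee_pos: [0.5479, 0.0168, 0.2205]
tcp_rot: [-0.002, 0.199, 0.98, -0.001]
wrist_force: [1.0, 0.4, -1.3]
finger_gap: 0.544
grasp_force: 36.4
time: 11.75
ee_pos: [0.5066, -0.0956, 0.2207]
tcp_rot: [-0.002, 0.199, 0.98, -0.0]
wrist_force: [0.0, -0.4, -1.3]
finger_gap: 0.546
grasp_force: 36.4
time: 12.05
ee_pos: [0.4655, -0.2081, 0.2208]
tcp_rot: [-0.002, 0.199, 0.98, -0.0]
wrist_force: [-0.1, -0.7, -0.6]
finger_gap: 0.551
grasp_force: 36.4
time: 12.55
ee_pos: [0.4516, -0.2484, 0.1495]
tcp_rot: [-0.001, 0.198, 0.98, 0.0]
wrist_force: [1.6, -0.1, -0.6]
finger_gap: 0.55
grasp_force: 36.5
time: 12.75
ee_pos: [0.4533, -0.2493, 0.1517]
tcp_rot: [0.001, 0.198, 0.98, -0.0]
wrist_force: [0.2, -0.2, -0.5]
finger_gap: 0.546
grasp_force: 36.4
tcp [ 0.4533 -0.2493  0.1517] yang 1.172 shift units [0.01  0.    0.611] turn units 0.0 j7 1.78
[[267.0, 213.0], [288.0, 164.0], [236.0, 143.0], [216.0, 194.0]]
[[271.0, 224.0], [300.0, 160.0], [231.0, 132.0], [205.0, 198.0]]
```

View pics/w6.png

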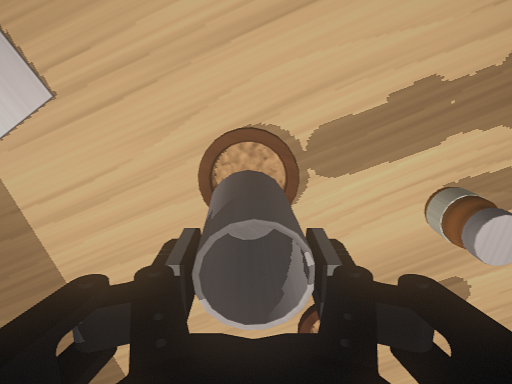

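The pot hangs centred over the fork stand. The ring spans columns 199–299 at the top, about 2 px left of prediction, so I shift 1–2 mm and lower.

```bash
python3 -m inch '[[[0.01,-0.01,0.25,0,1],[0.01,-0.01,0.45,0,1],[0.01,-0.01,0.55,0,1],[0.01,-0.01,0.61,0,1],[0.01,-0.01,0.61,0,1]]]'
python3 -m inch '[[[0,0,0,0,1],[0,0,0,0,1]]]'
python3 -m inch '[[[0,0,0,0,0.1],[0,0,0,0,-0.4],[0,0,0,0,-0.6],[0,0,0,0,-0.6]]]'
python3 -m inch '[[[0,0,-0.2,0,-0.6],[0,0,-0.5,0,-0.6],[0,0,-0.9,0,-1],[0,0,-1,0,-1]]]'
python3 -m inch '[[[0,0,-0.1,0,-1],[0,0,-0.1,0,-1]]]'
python3 - <<'E'
from h import *
cv2.imwrite("pics/s7.png",cv2.resize(snapshot("scene")[150:300,100:300,::-1],None,fx=3,fy=3))
goto([.6335,.244,.2])
E
```

```text
time: 13.3
ee_pos: [0.4513, -0.2509, 0.0781]
tcp_rot: [0.001, 0.199, 0.98, -0.001]
wrist_force: [-0.2, 0.1, -2.2]
finger_gap: 0.547
grasp_force: 36.0
time: 13.5
ee_pos: [0.4514, -0.25, 0.078]
tcp_rot: [0.001, 0.198, 0.98, -0.0]
wrist_force: [-0.1, -0.2, -1.0]
finger_gap: 0.546
grasp_force: 36.0
time: 13.9
ee_pos: [0.4509, -0.2499, 0.0775]
tcp_rot: [0.0, 0.198, 0.98, -0.0]
wrist_force: [-0.3, -0.0, -0.5]
finger_gap: 0.801
grasp_force: 0.0
time: 14.3
ee_pos: [0.4535, -0.2519, 0.2028]
tcp_rot: [0.005, 0.199, 0.98, -0.001]
wrist_force: [1.0, -0.8, -0.0]
finger_gap: 1.003
grasp_force: 0.0
time: 14.5
ee_pos: [0.4512, -0.2501, 0.2102]
tcp_rot: [0.001, 0.198, 0.98, -0.0]
wrist_force: [0.1, 0.2, -0.7]
finger_gap: 0.998
grasp_force: 0.0
tcp [ 0.4505 -0.2496  0.2088] yang 1.171 shift units [0.195 4.383 0.074] turn units 0.0 j7 1.76
```

View pics/s7.png

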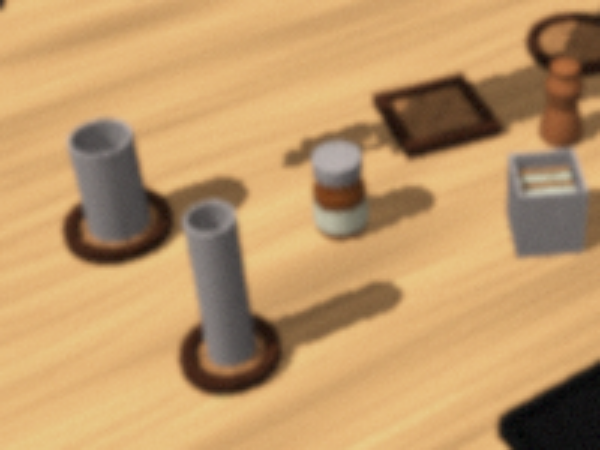

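Both pots stand in their recesses. I return for the dip pot.

```bash
python3 -m inch '[[[0.02,0.35,-0.1,0,-1],[0.04,0.7,-0.1,0,-1],[0.05,1,-0.1,0,-1]]]'
python3 -m inch '[[[0.02,0.35,0,0,-1],[0.04,0.7,0,0,-1],[0.05,1,0,0,-1]]]'
python3 -m inch '[[[0.02,0.35,0,0,-1],[0.04,0.7,0,0,-1],[0.05,1,0,0,-1]]]'
python3 -m inch '[[[0.02,0.35,0,0,-1],[0.04,0.7,0,0,-1],[0.05,1,0,0,-1]]]'
python3 -m inch '[[[0,0.35,0,0,-1],[0,0.38,0,0,-1],[0,0.38,0,0,-1],[0,0.38,0,0,-1],[0,0.38,0,0,-1]]]'
python3 -m inch '[[[0,0,0,0,-1],[0,0,0,0,-1]]]'
python3 - <<'E'
from h import *
m=camera_model("wrist");im=snapshot("wrist")[:,:,::-1].copy()
c=[proj(m,[.6338+.032*np.cos(a),.2445+.032*np.sin(a),.048]) for a in np.linspace(0,6.28,40)]
big=cv2.resize(im[80:280,150:350],None,fx=3,fy=3,interpolation=cv2.INTER_CUBIC)
for p in c: cv2.circle(big,tuple(np.int32((p-[150,80]+.5)*3)),2,(0,0,255),-1)
cv2.imwrite("pics/w8.png",big);goto([.6338,.2445,.11]);goto([.6338,.2445,.031])
np.savez("w8.npz",K=m["camera_matrix"],E=m["extrinsics"])
E
```

```text
time: 14.85
ee_pos: [0.4914, -0.1345, 0.2195]
tcp_rot: [-0.002, 0.198, 0.98, 0.0]
wrist_force: [1.1, 0.5, -0.3]
finger_gap: 0.999
grasp_force: 0.0
time: 15.15
ee_pos: [0.5321, -0.0212, 0.2189]
tcp_rot: [-0.002, 0.198, 0.98, 0.0]
wrist_force: [0.1, -0.5, 1.1]
finger_gap: 1.001
grasp_force: 0.0
time: 15.45
ee_pos: [0.5732, 0.0915, 0.2186]
tcp_rot: [-0.002, 0.198, 0.98, -0.0]
wrist_force: [0.1, -0.8, -0.2]
finger_gap: 0.995
grasp_force: 0.0
time: 15.75
ee_pos: [0.6143, 0.2042, 0.2183]
tcp_rot: [-0.002, 0.198, 0.98, -0.001]
wrist_force: [0.6, -0.1, 0.9]
finger_gap: 1.001
grasp_force: 0.0
time: 16.25
ee_pos: [0.6331, 0.241, 0.221]
tcp_rot: [-0.0, 0.2, 0.98, -0.001]
wrist_force: [-0.1, -0.2, 0.1]
finger_gap: 1.002
grasp_force: 0.0
time: 16.45
ee_pos: [0.6332, 0.2425, 0.2218]
tcp_rot: [0.0, 0.199, 0.98, 0.0]
wrist_force: [0.3, 0.1, -0.1]
finger_gap: 1.002
grasp_force: 0.0
tcp [0.6332 0.2428 0.2218] yang 1.17 shift units [0.001 0.015 0.931] turn units 0.0 j7 0.85
tcp [0.6332 0.2428 0.2218] yang 1.17 shift units [1.00e-03 1.40e-02 1.59e+00] turn units 0.0 j7 0.85
```

View pics/w8.png

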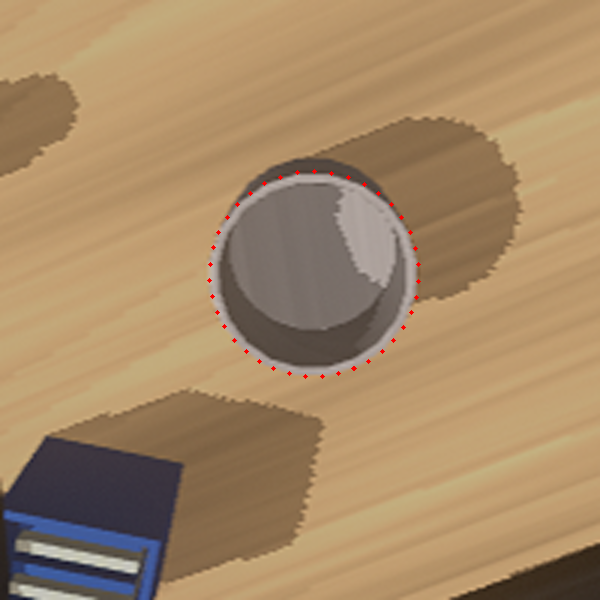

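The predicted rim circle matches the dip pot to within 1 mm. I grasp it.

```bash
python3 -m inch '[[[0,0.015,0.3,0,-1],[0,0.015,0.6,0,-1],[0,0.015,0.9,0,-1],[0,0.015,0.93,0,-1],[0,0.015,0.93,0,-1]]]'
python3 -m inch '[[[0,0,0.3,0,-1],[0,0,0.5,0,-1],[0,0,0.6,0,-1],[0,0,0.65,0,-1],[0,0,0.65,0,-1]]]'
python3 -m inch '[[[0,0,0,0,0],[0,0,0,0,1],[0,0,0,0,1],[0,0,0,0,1],[0,0,0,0,1]]]' 35
python3 -m inch '[[[0,0,0,0,1],[0,0,0,0,1]]]' 35
python3 -m inch '[[[0,0,-0.15,0,1],[0,0,-0.3,0,1],[0,0,-0.5,0,1],[0,0,-0.75,0,1],[0,0,-1,0,1]]]'
python3 - <<'E'
from h import *
goto([.4496,.2127,.13])
E
```

```text
time: 17.0
ee_pos: [0.6333, 0.245, 0.1092]
tcp_rot: [-0.001, 0.199, 0.98, -0.001]
wrist_force: [0.2, -0.4, 0.7]
finger_gap: 1.0
grasp_force: 0.0
time: 17.5
ee_pos: [0.6347, 0.2456, 0.0329]
tcp_rot: [0.001, 0.199, 0.98, 0.001]
wrist_force: [0.2, 0.5, 0.2]
finger_gap: 1.0
grasp_force: 0.0
time: 18.0
ee_pos: [0.6355, 0.2457, 0.0342]
tcp_rot: [0.002, 0.199, 0.98, 0.001]
wrist_force: [-0.3, -0.3, 6.2]
finger_gap: 0.738
grasp_force: 39.0
time: 18.2
ee_pos: [0.6356, 0.2457, 0.0342]
tcp_rot: [0.002, 0.199, 0.98, 0.001]
wrist_force: [-0.8, -1.2, 5.7]
finger_gap: 0.74
grasp_force: 39.0
time: 18.7
ee_pos: [0.6333, 0.2452, 0.1522]
tcp_rot: [-0.001, 0.199, 0.98, -0.0]
wrist_force: [0.5, -0.7, -0.1]
finger_gap: 0.738
grasp_force: 38.9
tcp [0.6333 0.2452 0.1522] yang 1.171 shift units [ 1.304 -0.845  0.187] turn units 0.0 j7 0.86
```

```bash
python3 -m inch '[[[0.3,-0.2,0,0,1],[0.6,-0.4,0,0,1],[0.8,-0.52,0,0,1]]]'
python3 -m inch '[[[0.3,-0.2,0,0,1],[0.5,-0.32,0,0,1],[0.5,-0.32,0,0,1],[0.5,-0.32,0,0,1],[0.5,-0.32,0,0,1]]]'
python3 -m inch '[[[0,0,0,0,1],[0,0,0,0,1]]]'
python3 - <<'E'
from h import *
goto([.4496,.2127,.0405])
m=camera_model("wrist");im=snapshot("wrist")[:,:,::-1].copy()
for a in np.linspace(0,6.28,60):
    for r in (.04,.05): cv2.circle(im,tuple(np.int32(proj(m,[.4496+r*np.cos(a),.2127+r*np.sin(a),.012]).round())),1,(0,0,255),-1)
cv2.imwrite("pics/w9.png",im)
E
```

```text
time: 19.0
ee_pos: [0.518, 0.2246, 0.1516]
tcp_rot: [-0.001, 0.198, 0.98, -0.0]
wrist_force: [0.7, -0.6, -1.5]
finger_gap: 0.735
grasp_force: 38.9
time: 19.5
ee_pos: [0.4523, 0.2133, 0.1522]
tcp_rot: [0.001, 0.199, 0.98, 0.0]
wrist_force: [0.2, -0.4, -0.6]
finger_gap: 0.734
grasp_force: 38.9
time: 19.7
ee_pos: [0.4518, 0.2131, 0.1516]
tcp_rot: [0.0, 0.199, 0.98, -0.0]
wrist_force: [-0.6, -0.6, -0.6]
finger_gap: 0.74
grasp_force: 38.9
tcp [0.4518 0.2131 0.1516] yang 1.17 shift units [ 0.016 -0.01   0.926] turn units 0.0 j7 0.75
```

View pics/w9.png

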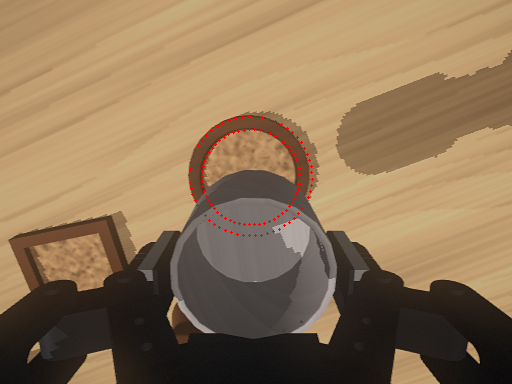

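The overlay of the dip stand fits its rim at (251,176). I lower and release.

```bash
python3 -m inch '[[[0.02,-0.01,0.3,0,1],[0.02,-0.01,0.6,0,1],[0.02,-0.01,0.8,0,1],[0.02,-0.01,0.88,0,1],[0.02,-0.01,0.92,0,1]]]'
python3 -m inch '[[[0,0,0,0,1],[0,0,0,0,1],[0,0,0,0,1]]]'
python3 -m inch '[[[0,0,0,0,-0.6],[0,0,0,0,-0.8],[0,0,0,0,-0.9],[0,0,0,0,-0.9]]]'
python3 -m inch '[[[0,0,-0.2,0,-0.9],[0,0,-0.5,0,-1],[0,0,-0.9,0,-1],[0,0,-1,0,-1]]]'
python3 -m inch '[[[0,0,-0.5,0,-1],[0,0,-0.5,0,-1],[0,0,-0.5,0,-1]]]'
python3 - <<'E'
from h import *
cv2.imwrite("pics/s10.png",cv2.resize(snapshot("scene")[110:260,200:400,::-1],None,fx=3,fy=3))
# angles: box side 1.10 ; stand 1.378
goto([.6417,.0219,.2],1.10)
E
```

```text
time: 20.25
ee_pos: [0.4482, 0.2128, 0.0405]
tcp_rot: [-0.0, 0.199, 0.98, -0.0]
wrist_force: [-0.2, 0.5, -1.2]
finger_gap: 0.735
grasp_force: 38.9
time: 20.55
ee_pos: [0.4494, 0.2135, 0.0426]
tcp_rot: [0.001, 0.199, 0.98, 0.001]
wrist_force: [0.3, 0.9, -1.4]
finger_gap: 0.739
grasp_force: 38.9
time: 20.95
ee_pos: [0.4484, 0.2131, 0.0415]
tcp_rot: [0.0, 0.199, 0.98, 0.0]
wrist_force: [0.1, -0.3, 0.6]
finger_gap: 0.946
grasp_force: 0.0
time: 21.35
ee_pos: [0.4515, 0.2144, 0.1666]
tcp_rot: [0.004, 0.199, 0.98, 0.003]
wrist_force: [-0.1, 1.2, 0.9]
finger_gap: 0.997
grasp_force: 0.0
time: 21.65
ee_pos: [0.4496, 0.2137, 0.2234]
tcp_rot: [0.002, 0.199, 0.98, 0.002]
wrist_force: [0.8, -0.3, -0.4]
finger_gap: 1.0
grasp_force: 0.0
tcp [0.4483 0.2131 0.2214] yang 1.171 shift units [-2.104 -0.841  0.178] turn units 0.142 j7 0.74
```

View pics/s10.png

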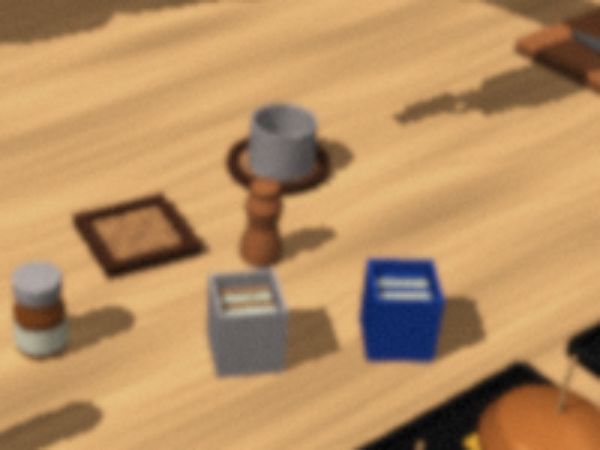

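The dip pot stands in its recess at crop (282,160). Next is the grey box.

```bash
python3 -m inch '[[[-0.3,-0.12,0,0,-1],[-0.6,-0.24,0,0,-1],[-1,-0.4,0,0,-1]]]'
python3 -m inch '[[[-0.3,-0.12,0,0,-1],[-0.6,-0.24,0,0,-1],[-1,-0.4,0,0,-1]]]'
python3 -m inch '[[[-0.1,-0.04,0,0.14,-1],[-0.1,-0.04,0,0.14,-1],[-0.1,-0.04,0,0.14,-1],[-0.1,-0.04,0,0.14,-1]]]'
python3 -m inch '[[[0,0,0,0,-1],[0,0,0,0,-1]]]'
python3 - <<'E'
from h import *
m=camera_model("wrist");im=snapshot("wrist")[:,:,::-1].copy()
goto([.6417,.0219,.2],1.10)
np.savez("w11.npz",K=m["camera_matrix"],E=m["extrinsics"])
big=cv2.resize(im[80:280,150:350],None,fx=3,fy=3,interpolation=cv2.INTER_CUBIC)
for a in range(4):
    t=1.10+np.pi/4+a*np.pi/2;p=proj(m,np.array([.6417,.0219,.062])+.026*2**.5*np.array([np.cos(t),np.sin(t),0]))
    cv2.circle(big,tuple(np.int32((p-[150,80]+.5)*3)),3,(0,0,255),-1)
cv2.imwrite("pics/w11.png",big)
E
```

```text
time: 22.0
ee_pos: [0.5374, 0.1243, 0.2187]
tcp_rot: [-0.003, 0.196, 0.981, -0.0]
wrist_force: [1.9, 0.5, -0.4]
finger_gap: 1.002
grasp_force: 0.0
time: 22.3
ee_pos: [0.6287, 0.0344, 0.2182]
tcp_rot: [-0.003, 0.197, 0.98, 0.0]
wrist_force: [1.3, -0.1, 0.6]
finger_gap: 0.992
grasp_force: 0.0
time: 22.7
ee_pos: [0.6375, 0.0268, 0.2202]
tcp_rot: [-0.002, 0.231, 0.973, 0.001]
wrist_force: [-0.7, 0.9, 0.3]
finger_gap: 1.0
grasp_force: 0.0
time: 22.9
ee_pos: [0.6382, 0.0258, 0.2216]
tcp_rot: [-0.0, 0.232, 0.973, 0.0]
wrist_force: [-0.9, -1.3, -0.1]
finger_gap: 1.001
grasp_force: 0.0
tcp [0.6384 0.0255 0.2217] yang 1.103 shift units [-0.038 -0.015  0.181] turn units 0.006 j7 1.15
```

View pics/w11.png

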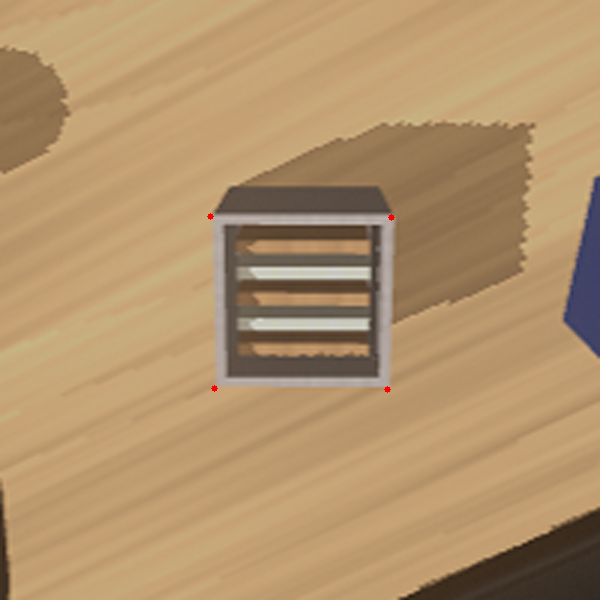

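The box is square to the gripper and within 1 mm of the overlay. I grasp it.

```bash
python3 -m inch '[[[-0.04,-0.01,0.3,0,-1],[-0.04,-0.01,0.6,0,-1],[-0.04,-0.01,0.9,0,-1],[-0.04,-0.01,0.9,0,-1],[-0.04,-0.01,0.9,0,-1]]]'
python3 -m inch '[[[0,0,0.3,0,-1],[0,0,0.5,0,-1],[0,0,0.6,0,-1],[0,0,0.61,0,-1],[0,0,0.61,0,-1]]]'
python3 -m inch '[[[0,0,0,0,0],[0,0,0,0,1],[0,0,0,0,1],[0,0,0,0,1],[0,0,0,0,1]]]' 45
python3 -m inch '[[[0,0,0,0,1],[0,0,0,0,1]]]' 45
python3 -m inch '[[[0,0,-0.15,0,1],[0,0,-0.3,0,1],[0,0,-0.5,0,1],[0,0,-0.75,0,1],[0,0,-1,0,1]]]'
python3 -m inch '[[[0,0,0,-0.28,1],[0,0,0,-0.56,1],[0,0,0,-0.56,1],[0,0,0,-0.56,1],[0,0,0,-0.56,1]]]'
python3 - <<'E'
from h import *
goto([.4701,.0345,.13],1.378)
E
```

```text
time: 23.45
ee_pos: [0.6423, 0.0215, 0.1137]
tcp_rot: [-0.0, 0.232, 0.973, -0.0]
wrist_force: [-0.1, -0.6, 0.3]
finger_gap: 0.999
grasp_force: 0.0
time: 23.95
ee_pos: [0.6441, 0.0212, 0.0421]
tcp_rot: [0.002, 0.233, 0.973, 0.0]
wrist_force: [1.7, 0.0, 1.3]
finger_gap: 1.001
grasp_force: 0.0
time: 24.45
ee_pos: [0.6437, 0.0211, 0.0417]
tcp_rot: [0.001, 0.233, 0.973, 0.0]
wrist_force: [-0.8, -0.3, 5.9]
finger_gap: 0.599
grasp_force: 48.6
time: 24.65
ee_pos: [0.6437, 0.0211, 0.0417]
tcp_rot: [0.001, 0.233, 0.973, 0.0]
wrist_force: [0.7, -1.1, 6.0]
finger_gap: 0.599
grasp_force: 48.6
time: 25.15
ee_pos: [0.6414, 0.0213, 0.16]
tcp_rot: [-0.001, 0.233, 0.973, -0.0]
wrist_force: [0.1, 0.0, -1.1]
finger_gap: 0.602
grasp_force: 47.9
time: 25.65
ee_pos: [0.642, 0.0212, 0.1594]
tcp_rot: [-0.001, 0.096, 0.995, -0.0]
wrist_force: [-0.2, 0.7, -1.5]
finger_gap: 0.602
grasp_force: 48.0
tcp [0.642  0.0212 0.1594] yang 1.379 shift units [ 1.427 -0.164  0.247] turn units 0.002 j7 1.42
```

```bash
python3 -m inch '[[[0.35,-0.04,0,0,1],[0.7,-0.08,0,0,1],[0.9,-0.11,0,0,1]]]'
python3 -m inch '[[[0.35,-0.03,0,0,1],[0.52,-0.05,0,0,1],[0.52,-0.05,0,0,1],[0.52,-0.05,0,0,1],[0.52,-0.05,0,0,1]]]'
python3 -m inch '[[[0,0,0,0,1],[0,0,0,0,1]]]'
python3 - <<'E'
from h import *
goto([.4701,.0345,.0477],1.378)
m=camera_model("wrist");im=snapshot("wrist")[:,:,::-1].copy()
for h in (.034,.044):
  for a in range(4):
    q=[proj(m,np.array([.4701,.0345,.012])+h*2**.5*np.array([np.cos(t),np.sin(t),0])) for t in (1.378+np.pi/4+a*np.pi/2,1.378+np.pi/4+(a+1)*np.pi/2)]
    for f in np.linspace(0,1,12): cv2.circle(im,tuple(np.int32((q[0]*f+q[1]*(1-f)).round())),1,(0,0,255),-1)
cv2.imwrite("pics/w12.png",im)
E
```

```text
time: 25.95
ee_pos: [0.5304, 0.0291, 0.1592]
tcp_rot: [-0.002, 0.095, 0.995, -0.0]
wrist_force: [-0.2, -0.1, -2.8]
finger_gap: 0.603
grasp_force: 47.9
time: 26.45
ee_pos: [0.4727, 0.0343, 0.1604]
tcp_rot: [0.001, 0.095, 0.995, 0.0]
wrist_force: [-0.3, -0.4, -0.8]
finger_gap: 0.602
grasp_force: 47.9
time: 26.65
ee_pos: [0.4722, 0.0343, 0.16]
tcp_rot: [0.0, 0.095, 0.995, -0.0]
wrist_force: [0.5, 0.1, -1.5]
finger_gap: 0.601
grasp_force: 47.9
tcp [0.4722 0.0343 0.16  ] yang 1.38 shift units [ 0.018 -0.001  0.936] turn units 0.005 j7 1.34
```

View pics/w12.png

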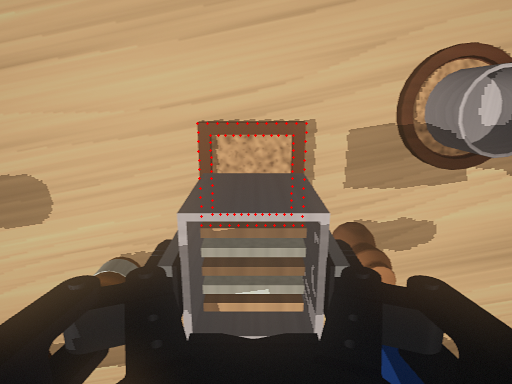

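The overlay fits the square stand (corners near 199,122 and 306,124), and the box is square to it. I lower it.

```bash
python3 -m inch '[[[0.02,0,0.3,0,1],[0.02,0,0.6,0,1],[0.02,0,0.8,0,1],[0.02,0,0.89,0,1],[0.02,0,0.93,0,1]]]'
python3 -m inch '[[[0,0,0,0,1],[0,0,0,0,1],[0,0,0,0,1]]]'
python3 -m inch '[[[0,0,0,0,-0.3],[0,0,0,0,-0.5],[0,0,0,0,-0.6],[0,0,0,0,-0.6]]]'
python3 -m inch '[[[0,0,-0.2,0,-0.6],[0,0,-0.5,0,-0.6],[0,0,-0.9,0,-0.6],[0,0,-1,0,-0.6]]]'
python3 -m inch '[[[0,0,-0.3,0,-0.6],[0,0,-0.6,0,-0.6],[0,0,-0.8,0,-0.6],[0,0,-0.8,0,-0.6]]]'
python3 -m inch '[[[0.3,0,0,0,-0.6],[0.6,0,0,0,-0.6],[0.6,0,0,0,-0.6],[0.6,0,0,0,-0.6]]]'
python3 - <<'E'
from h import *
s=snapshot("scene")[110:300,100:400,::-1];cv2.imwrite("pics/s13.png",cv2.resize(s,None,fx=2.6,fy=2.6))
print(state()["ee_pos"])
E
```

```text
time: 27.2
ee_pos: [0.4687, 0.0348, 0.0476]
tcp_rot: [-0.001, 0.095, 0.995, -0.0]
wrist_force: [-3.7, -1.0, 18.9]
finger_gap: 0.605
grasp_force: 50.7
time: 27.5
ee_pos: [0.4703, 0.0351, 0.0496]
tcp_rot: [0.001, 0.095, 0.996, 0.0]
wrist_force: [0.4, 0.6, -1.0]
finger_gap: 0.602
grasp_force: 47.9
time: 27.9
ee_pos: [0.4693, 0.035, 0.0487]
tcp_rot: [0.0, 0.095, 0.996, 0.0]
wrist_force: [-0.0, 0.3, 0.5]
finger_gap: 0.795
grasp_force: 0.0
time: 28.3
ee_pos: [0.4727, 0.0351, 0.1736]
tcp_rot: [0.005, 0.095, 0.995, 0.001]
wrist_force: [1.0, 0.7, -0.0]
finger_gap: 0.797
grasp_force: 0.0
time: 28.7
ee_pos: [0.4714, 0.0351, 0.2681]
tcp_rot: [0.004, 0.095, 0.995, 0.001]
wrist_force: [-0.2, -0.6, -0.3]
finger_gap: 0.801
grasp_force: 0.0
time: 29.1
ee_pos: [0.3977, 0.0486, 0.2637]
tcp_rot: [-0.0, 0.094, 0.996, -0.0]
wrist_force: [-0.5, -0.5, -0.2]
finger_gap: 0.8
grasp_force: 0.0
[0.39852457 0.04835886 0.26393639]
```

View pics/s13.png

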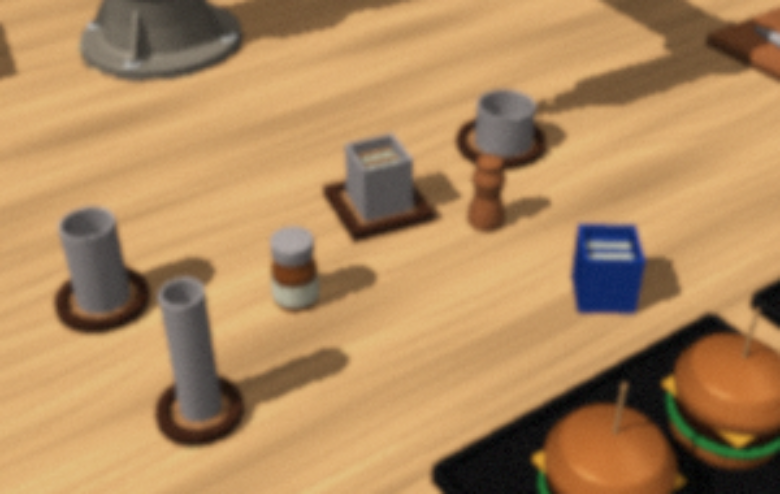

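All four look seated. I'll make one numeric check of the box and the pots in the top view before handing in.

```bash
python3 - <<'E'
from h import *
m=camera_model("top");im=snapshot("top")[:,:,::-1].copy()
k=3;x0,y0=140,140;big=cv2.resize(im[y0:270,x0:400],None,fx=k,fy=k,interpolation=cv2.INTER_CUBIC)
d=lambda p:cv2.circle(big,tuple(np.int32((proj(m,p)-[x0,y0]+.5)*k)),1,(0,0,255),-1)
for x,y,r,z in [(.4496,.2127,.032,.054),(.4524,-.2489,.024,.091),(.6214,-.2332,.017,.128)]:
    for a in np.linspace(0,6.28,40): d([x+r*np.cos(a),y+r*np.sin(a),z])
for f in np.linspace(-1,1,14):
    for a in range(4):
        t=1.378+a*np.pi/2;u=np.array([np.cos(t),np.sin(t)]);v=np.array([-u[1],u[0]])
        d([*(np.array([.4701,.0345])+.026*(u+f*v)),.068])
cv2.imwrite("pics/t14.png",big)
E
```

```text
(no output)
```

View pics/t14.png

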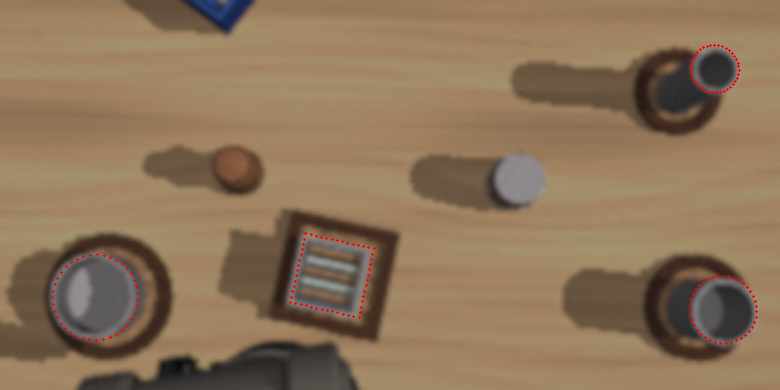

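The rims at the seated heights coincide with the predicted circles and square, centred on each stand. Mill and jar are unmoved.

```bash
python3 -c "
from bench import *
print(hand_in())"
```

```text
the job is handed in; nothing more can be done
None
```

I handed the job in at about 29 s: the last pictures show the three pots and the grey sachet box upright and centred in their own stands, mill and jar unmoved, but hand-in returned no verdict.

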